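# Set the stirrer lever to full speed and start it

## Robot

A 6-joint arm with a two-finger parallel gripper is mounted at the origin on a cart in front of the work surface, level with it; the furniture and walls round the work are solid. World frame = base frame: x ahead of the robot, y to its left, z up, the work surface at z = 0. Lengths are in mm, angles in rad, forces in N, time in s.
With the tool pointing down it reaches from about 325 to 775 mm from the base axis. Payload 9.3 kg.
Tool frame: the origin (TCP) lies at the very end of the fingers, on their centre line; the grasp point (between the pads) lies robot.grip_point_offset behind it (robot.grip_point_offset is the distance from the TCP to the grasp point, in mm); x points along the fingers, z is the direction in which the jaws open and shut, and the axes are right-handed (so a half turn about x gives the same grasp; the last joint's range is limited). The gripper opens to 85 mm and grips with 20 to 120 N. Pads are 22 mm wide; open, the fingers measure 114 mm over their backs; the gripper's body (76 mm by 85 mm) begins 54 mm behind the grasp point. The pads swing forward as they close: fully open they stand 13 mm farther back than shut.
Start: joints at [1.1, 0.259, 0.021, 1.334, 0, 1.418], TCP at [171.864, 522.455, 231.279] pointing down, gripper open.
Joint ranges: [-3.04, 3.04], [-0.91, 1.82], [-1.04, 1.36], [-1.92, 1.95], [-1.52, 1.45], [-3.14, 3.14]. Speed limits (rad/s): [2.22, 2.22, 2.79, 3.14, 3.14, 3.14].

## Interface

Orientations are given as [roll, pitch, yaw] about the fixed x, y, z axes, in that order (R = Rz(yaw) Ry(pitch) Rx(roll)).
In Python, from cell import robot gives the robot as it stands. Calls block until the motion is done:
- robot.goto(position, orientation): joint-space move of the TCP to a pose.
- robot.move_straight(position, frame=None, velocity=150, guard=None): straight line of the TCP; frame=None keeps the orientation; velocity is the mean speed in mm/s. With guard (N) it stops when the force on the tool has changed by that much, and returns True; else False.
- robot.movej(angles): joint-space move.
- robot.grip(opening): finger opening in mm; the grip force is fixed at half the most; returns when the fingers have stopped.
- robot.hold(seconds).
- robot.ik(position, orientation): joint angles nearest the present ones, or None.
- robot.get_image(name): name is "scene" or "side" or "wrist"; returns a dict with "image" (400x640x3 uint8, blue, green, red), "fov_y" (degrees; the focal length in pixels is half the picture's height over the tangent of half this angle, whatever the lens; pixels are square), "cx", "cy" (the principal point, pixels), "R" (3x3) and "t" (3): a world point X has camera coordinates R X + t. Camera axes: x right, y down, z forward; pixel columns grow to the right and rows downward; lengths in mm; the calibration is good to about 2 mm. The wrist camera is an equidistant fisheye: a pixel r from the principal point sees the ray r / f radians off the axis. A picture is of the moment at which its call begins. There is no depth.
A pose or a line that the arm cannot do raises robot.IKError and nothing moves.
- robot.hand_in(): hands the job in, once; it reports no verdict.
Trained networks look in the newest picture that a camera, given by its name, has taken for a name from the list of things; names that differ only in an ending like _2 or _b are one class to them, and where a whole thing is asked for, a point or a joint stands for the part that bears it (a point fixed in the world has none). Each returns a list of dicts, best first, with "score" (0 to 1); they miss things now and then, are a little off and sometimes report something else, mostly with a low value. They report only what shows in the picture. A call takes as long as a camera call. They do not tell look-alikes from the thing itself.
- robot.regions_of(camera, label): "region" (400x640 bool, what is visible of it).
- robot.pinpoint(camera, label): "at" ([x, y, z] in mm, in the coordinates of the camera as it stood for that picture, good to about 4 mm: a listed point, or the origin of a listed thing).
Readings, each from a call of its own:
- robot.get_time_s(): time.
- robot.get_q(): joint angles.
- robot.get_qd(): joint speeds.
- robot.get_tau(): joint torques, N m.
- robot.get_position(): TCP position.
- robot.get_orientation(): TCP orientation.
- robot.get_ft_force(): force on the tool from outside, world axes, zero at the start.
- robot.get_wrist_torque(): the same for the moment, N m.
- robot.get_opening(): finger opening in mm.
Only numpy, scipy, OpenCV 4.12 (cv2) and the standard library are available. Lean on these libraries where they do the work, as an engineer would, in place of code of your own. Each camera call takes 0.05 s, during which the arm holds its last target.

## Task

The two-place stirrer has one sliding lever per place. With closed fingers and without gripping anything, push the lever on the same side as the open beaker from off, past its first click, all the way to its second stop without forcing it there, then press the start button between the levers right down once the lever is there and let it come up. Leave the other lever off and do not lift or move the beaker, the lidded jar or any of the small things standing around.

Things in the scene. Friction and masses are not known exactly. Their poses are not given: they have to be found in the camera images.
- stirrer: white two-place stirrer fixed to the bench, 260 mm along x, 380 mm along y, flat top 48 mm above the bench; origin under its centre on the bench, z up, x towards its back, y to its left. At the front is the control strip with two levers and the start button, at the back two round white plates (108 mm across, 4 mm high, centres at x = 0.065, y = +0.105 and -0.105)
- lever_left_grip (a point): black upright paddle on the left lever of the stirrer (+y side), 34 mm wide along the stirrer's x, 14 mm thick along its y, 36 mm tall; this point is its middle, 75 mm above the bench (27 mm above the stirrer's top). It is at stirrer x = -0.080, y = +0.140 when off and slides towards the stirrer's middle (along its -y)
- lever_right_grip (a point): black upright paddle on the right lever of the stirrer (-y side), 34 mm wide along the stirrer's x, 14 mm thick along its y, 36 mm tall; this point is its middle, 75 mm above the bench (27 mm above the stirrer's top). It is at stirrer x = -0.080, y = -0.140 when off and slides towards the stirrer's middle (along its +y)
- lever_left (a joint): travel of the left lever, m: 0 off (outer end of its slot), about 0.030 at the first detent (click), 0.060 at the second stop, the inner end of the slot, where it cannot go farther. Spring detents hold it at each of these; it takes about 4 to 8 N to push it over. Left between two of them it snaps to the nearer one
- lever_right (a joint): travel of the right lever, m: 0 off (outer end of its slot), about 0.030 at the first detent (click), 0.060 at the second stop, the inner end of the slot, where it cannot go farther. Spring detents hold it at each of these; it takes about 4 to 8 N to push it over. Left between two of them it snaps to the nearer one
- start (a joint): travel of the start button, m: 0 up, 0.006 fully down (about 5 N); springs back up when let go
- start_top (a point): centre of the top face of the start button: grey round cap 28 mm across in a black housing, 71 mm above the bench (23 mm above the stirrer's top), between the two levers at stirrer x = -0.080, y = 0; it is pressed straight down
- beaker_glass_mid (a point): open clear beaker, 74 mm across, 98 mm tall, standing on the left or right plate; this point is its centre half-way up. Its side tells which lever to push (stirrer y > 0: left)
- sample_jar_1_mid (a point): closed specimen jar with a broad lid, 63 mm across, 67 mm tall, on the other plate; point at its centre half-way up; not to be disturbed
- vial_0_mid (a point): small capped vial, 25 mm across, 54 mm tall, standing on the stirrer between the two plates; point at its centre; not to be disturbed
- petri_a_mid (a point): petri dish, 62 mm across, 15 mm high, on the bench to the left of the stirrer; point at its centre; not to be disturbed
- dropper_iodine_mid (a point): dropper bottle, 35 mm across, 99 mm tall, on the bench to the right of the stirrer; point at its centre half-way up; not to be disturbed
Mind the look-alikes: they are no part of the job. What is shaped like the part that bears beaker_glass_mid but blue or orange is not meant.

How it is judged (in metres and radians):
On the way, in this order (a step that is already met when the one before it is completed fails the run):
1. the lever on the beaker's side stands at its second stop (((y of beaker_glass_mid in the frame of stirrer above 0 m and value of joint lever_left above 0.056 m) or (y of beaker_glass_mid in the frame of stirrer below 0 m and value of joint lever_right above 0.056 m))), for 0.2 s.
2. the start button is pressed down (value of joint start above 0.0045 m and ((y of beaker_glass_mid in the frame of stirrer above 0 m and value of joint lever_left above 0.056 m) or (y of beaker_glass_mid in the frame of stirrer below 0 m and value of joint lever_right above 0.056 m))), for 0.05 s.
At the end, for the whole second after the job is handed in: The lever on the beaker's side is at its second stop (travel over 56 mm of 60), the other lever is off (under 8 mm), the start button is up again (within 2 mm), and the beaker, jar, vial, petri dish and dropper bottle stand within 15 mm of where they were (((y of beaker_glass_mid in the frame of stirrer above 0 m and value of joint lever_left above 0.056 m) or (y of beaker_glass_mid in the frame of stirrer below 0 m and value of joint lever_right above 0.056 m)) and ((y of beaker_glass_mid in the frame of stirrer above 0 m and value of joint lever_right below 0.008 m) or (y of beaker_glass_mid in the frame of stirrer below 0 m and value of joint lever_left below 0.008 m)) and value of joint start below 0.002 m and distance of each of beaker_glass_mid, sample_jar_1_mid, vial_0_mid, petri_a_mid, dropper_iodine_mid from where it was at the start of the episode below 0.015 m); the robot touches nothing.
It fails at once if the lever on the jar's side is moved more than 12 mm ((y of beaker_glass_mid in the frame of stirrer above 0 m and value of joint lever_right above 0.012 m) or (y of beaker_glass_mid in the frame of stirrer below 0 m and value of joint lever_left above 0.012 m)).
It fails at once if the start button is pressed (more than 4.5 mm) before the lever on the beaker's side is at its second stop (value of joint start above 0.0045 m and not ((y of beaker_glass_mid in the frame of stirrer above 0 m and value of joint lever_left above 0.056 m) or (y of beaker_glass_mid in the frame of stirrer below 0 m and value of joint lever_right above 0.056 m))).
It fails at once if a lever is gripped or forced: the fingers bear on it with more than 38 N (contact force between the fingers and lever_left above 38 N or contact force between the fingers and lever_right above 38 N).
It fails at once if the beaker or the jar is moved more than 15 mm, lifted or tipped (distance of any of beaker_glass_mid, sample_jar_1_mid from where it was at the start of the episode above 0.015 m or angle between any of beaker_glass_mid, sample_jar_1_mid's own z axis and vertical above 0.2 rad).
It fails at once if the vial, petri dish or dropper bottle is moved more than 15 mm, lifted or tipped (distance of any of vial_0_mid, petri_a_mid, dropper_iodine_mid from where it was at the start of the episode above 0.015 m or angle between any of vial_0_mid, petri_a_mid, dropper_iodine_mid's own z axis and vertical above 0.2 rad).
It also fails if it takes over 38 s, if anything falls off the work surface, if the arm or the gripper's body presses on something with over 40 N, if the wrist force passes 120 N, or if a joint passes its speed limit or range.

## Working session

There is one attempt and no reset: what is moved stays moved. The work goes in short steps, each a Python script; the robot and the scene stay as the last script left them, time stands still between calls to the robot, and variables do not carry over. Pictures are saved under pics/ and viewed, and the job is handed in when it is done.

```bash
mkdir -p pics; ls
cat > h.py <<'E'
import numpy as np, cv2
from cell import robot
def shot(n,f):
    d=robot.get_image(n); cv2.imwrite('pics/'+f,d['image']); return d
def world(d,p): return np.array(d['R']).T@(np.array(p)-np.array(d['t']))
E
python3 - <<'E'
from h import *
for n in ['scene','side']:
    d=shot(n,n+'1.png')
    for l in ['stirrer','lever_left_grip','lever_right_grip','start_top','beaker_glass_mid','sample_jar_1_mid','vial_0_mid','petri_a_mid','dropper_iodine_mid']:
        for r in robot.pinpoint(n,l)[:3]:
            print(n,l,round(r['score'],2),world(d,r['at']).round(0))
print(robot.get_time_s(),robot.get_orientation(),robot.grip_point_offset)
E
```

```text
pics
scene stirrer 0.67 [588. -61.  -0.]
scene lever_right_grip 0.68 [648.  38.  84.]
scene lever_right_grip 0.48 [ 518. -211.   71.]
scene start_top 0.56 [505. -68.  70.]
scene beaker_glass_mid 0.77 [ 509. -335.   48.]
scene beaker_glass_mid 0.72 [ 658. -162.   95.]
scene beaker_glass_mid 0.64 [ 650. -411.   49.]
scene sample_jar_1_mid 0.55 [652.  44.  85.]
scene vial_0_mid 0.54 [644. -56.  74.]
scene petri_a_mid 0.49 [500. 174.   8.]
scene dropper_iodine_mid 0.69 [ 657. -300.   45.]
side stirrer 0.85 [590. -64.  -1.]
side lever_left_grip 0.5 [497.  67.  72.]
side lever_right_grip 0.47 [ 527. -210.   73.]
side start_top 0.45 [509. -68.  65.]
side beaker_glass_mid 0.98 [ 658. -163.  105.]
side beaker_glass_mid 0.94 [ 648. -414.   49.]
side beaker_glass_mid 0.91 [ 509. -333.   52.]
side sample_jar_1_mid 0.58 [652.  38.  84.]
side sample_jar_1_mid 0.22 [646. -60.  80.]
side vial_0_mid 0.46 [643. -56.  78.]
side petri_a_mid 0.58 [505. 170.   8.]
side dropper_iodine_mid 0.64 [ 663. -300.   50.]
side dropper_iodine_mid 0.42 [651.  40.  82.]
1.0 [-0.7312814   1.57077834  0.52174777] 18.700000000000003
```

View pics/scene1.png

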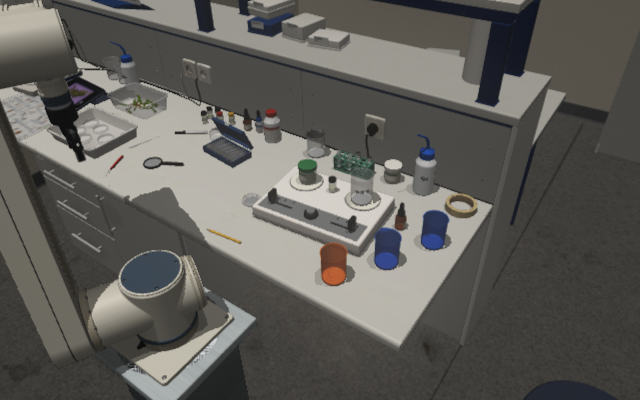

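View pics/side1.png

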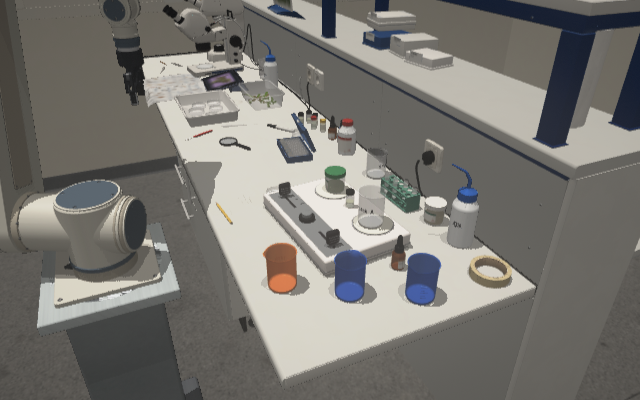

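The clear beaker stands on the right plate (scene 362,185; side 371,205), so the lever to push is the right one. Candidates for it: the right lever (scene 350,222; side 333,237) and the left lever (scene 272,196; side 284,188). Beaker look-alikes are the orange one (scene 333,265), two blue ones (387,248 and 434,230) and a clear one on the bench behind (315,143). Next I'll check a close crop and refine the stirrer pose.

Run:
```python
from h import *
for n,(a,b,c,e) in {'scene':(240,140,400,260),'side':(255,160,415,280)}.items():
    im=cv2.imread(f'pics/{n}1.png')[b:e,a:c]
    cv2.imwrite(f'pics/{n}1c.png',cv2.resize(im,None,fx=5,fy=5,interpolation=cv2.INTER_CUBIC))
```

```text
(no output)
```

View pics/scene1c.png

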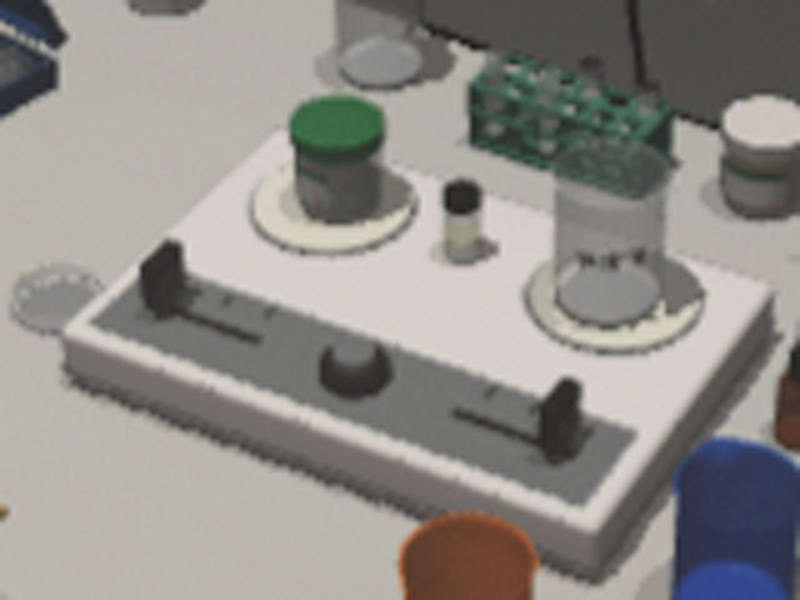

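View pics/side1c.png

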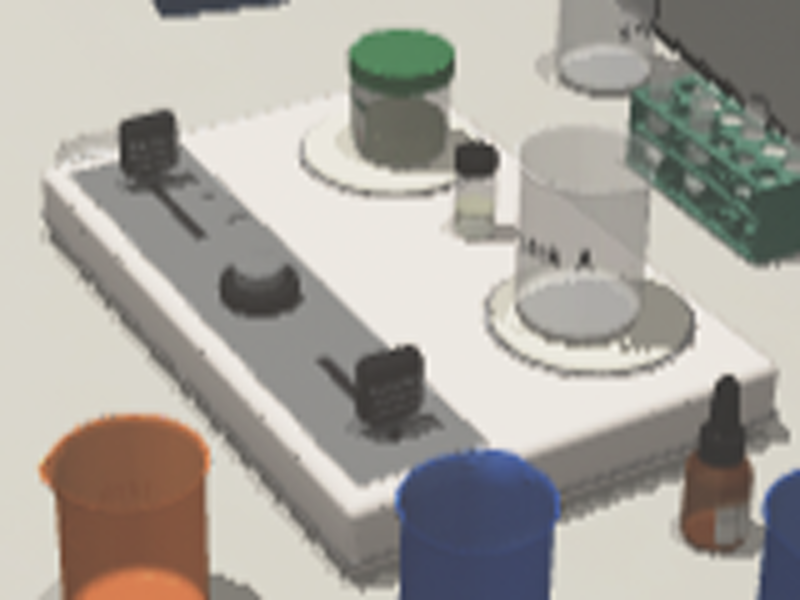

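```bash
cat > fit.py <<'E'
from h import *
from scipy.optimize import least_squares
P={'scene':[(240,140),{(-130,190,48):(68,338),(-130,-190,48):(600,530),(130,-190,48):(772,293),(-80,0,71):(357,348),(-80,-140,75):(561,420),(-80,140,75):(163,279),(65,-105,52):(616,300),(65,105,52):(333,205)}],
'side':[(255,160),{(-130,190,48):(47,183),(-130,-190,48):(357,512),(130,-190,48):(775,365),(-80,0,71):(262,268),(-80,-140,75):(390,387),(-80,140,75):(150,147),(65,-105,52):(590,314),(65,105,52):(402,150)}]}
D={n:robot.get_image(n) for n in P}
def proj(d,X):
    f=200/np.tan(np.radians(d['fov_y'])/2); c=np.array(d['R'])@X+np.array(d['t'])
    return np.array([d['cx']+f*c[0]/c[2],d['cy']+f*c[1]/c[2]])
def T(p,X):
    c,s=np.cos(p[2]),np.sin(p[2]); return np.array([p[0]+c*X[0]-s*X[1],p[1]+s*X[0]+c*X[1],X[2]])
def res(p,ns=('scene','side')):
    return np.concatenate([proj(D[n],T(p,X))-(np.array(v)/5+P[n][0]) for n in ns for X,v in P[n][1].items()])
for ns in (('scene','side'),('scene',),('side',)):
    r=least_squares(res,[590,-62,0.05],args=(ns,),loss='soft_l1'); print(ns,r.x.round(4),res(r.x,ns).round(1).tolist())
    for X in [(-80,-140,75),(-80,140,75),(-80,0,71)]: print(T(r.x,X).round(1))
E
python3 fit.py
```

```text
('scene', 'side') [ 5.87787e+02 -6.94483e+01  8.99000e-02] [-1.4, -1.8, 1.0, 0.1, 2.6, -2.3, 0.6, -0.0, 1.2, -0.9, 1.0, -0.8, 0.9, -1.4, 0.7, -0.9, -2.8, -2.7, -1.6, 1.1, 1.5, 0.2, -1.2, -0.9, -0.5, 0.2, -1.2, -0.3, -0.5, 0.2, -2.5, -0.6]
[ 520.7 -216.1   75. ]
[495.5  62.8  75. ]
[508.1 -76.6  71. ]
('scene',) [ 5.827738e+02 -6.958540e+01  8.960000e-02] [-2.5, -1.0, 0.1, 1.2, 1.9, -1.5, -0.3, 0.8, 0.3, 0.1, 0.0, 0.1, 0.1, -0.6, -0.1, -0.2]
[ 515.6 -216.2   75. ]
[490.6  62.7  75. ]
[503.1 -76.7  71. ]
('side',) [ 5.90930e+02 -7.05937e+01  8.45000e-02] [-1.4, -3.0, -0.7, 1.0, 2.6, 0.4, -0.0, -1.0, 0.5, 0.2, 0.1, -0.4, 0.6, 0.2, -1.2, -0.6]
[ 523.  -216.8   75. ]
[499.4  62.2  75. ]
[511.2 -77.3  71. ]
```

```bash
cat >> h.py <<'E'
from scipy.spatial.transform import Rotation as Ro
def ori(yaw,sgn=1):
    x=np.array([0,0,-1.]); z=sgn*np.array([np.cos(yaw),np.sin(yaw),0]); y=np.cross(z,x)
    # small tilt avoided: direct euler
    return [np.arctan2(y[2],z[2]) if 0 else None] if 0 else eul(np.column_stack([x,y,z]))
def eul(R):
    # pitch=90: R=[[0, sin(r-y), cos(r-y)],[0,cos(r-y),-sin(r-y)],[-1,0,0]]; take yaw=0
    r=np.arctan2(R[0,1],R[0,2]); e=[r,np.pi/2,0.]
    assert np.allclose(Ro.from_euler('xyz',e).as_matrix(),R,atol=1e-6); return e
E
python3 - <<'E'
from h import *
for s in (1,-1):
    print(s,robot.ik([490,-75,240],ori(0.088,s)))
q=[robot.ik(p,ori(0.088,s)) for s in (1,-1) for p in ([524,-240,62],[512,-160,62],[508,-76,60])]
print(q)
best=1 if q[0] is not None and (q[3] is None or abs(q[0][5])<abs(q[3][5])) else -1
print(best)
robot.grip(0); print(robot.get_time_s())
robot.goto([490,-75,240],ori(0.088,best))
print(robot.get_time_s(),robot.get_position(),robot.get_opening())
d=shot('wrist','w1.png')
for l in ['stirrer','lever_left_grip','lever_right_grip','start_top','beaker_glass_mid']:
    for r in robot.pinpoint('wrist',l)[:2]: print(l,round(r['score'],2),world(d,r['at']).round(0))
E
```

```text
1 [-0.32134048  0.16321546 -0.08136911  1.32621175  0.          1.16145585]
-1 [-0.32134048  0.16321546 -0.08136911  1.32621175  0.         -1.98013681]
[array([-0.5750644 ,  0.40183484, -0.21698838,  0.95197311,  0.        ,
        0.90773193]), array([-0.45937145,  0.34233016, -0.31394228,  0.91452388,  0.        ,
        1.02342488]), array([-0.31198775,  0.31042333, -0.36996216,  0.89041083,  0.        ,
        1.17080858]), array([-0.5750644 ,  0.40183484, -0.21698838,  0.95197311,  0.        ,
       -2.23386072]), array([-0.45937145,  0.34233016, -0.31394228,  0.91452388,  0.        ,
       -2.11816777]), array([-0.31198775,  0.31042333, -0.36996216,  0.89041083,  0.        ,
       -1.97078407])]
1
1.8667
4.275 [490.0953056  -74.36536776 240.01291427] 0.2150287720827469
lever_left_grip 0.63 [499.  68.  74.]
lever_right_grip 0.47 [ 656. -164.  103.]
start_top 0.71 [514. -70.  70.]
beaker_glass_mid 0.95 [ 655. -162.  101.]
beaker_glass_mid 0.69 [ 504. -335.   47.]
```

View pics/w1.png

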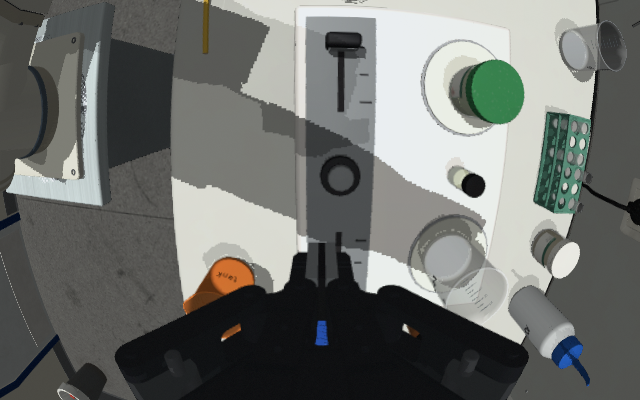

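Run:
```python
from h import *
d=robot.get_image('wrist')
f=200/np.tan(np.radians(d['fov_y'])/2);R=np.array(d['R']);t=np.array(d['t']);C=-R.T@t
print(C.round(1),f,d['cx'],d['cy'])
def bp(u,v,z):
    p=np.array([u-d['cx'],v-d['cy']]);r=np.hypot(*p);th=r/f
    w=R.T@np.array([*(np.sin(th)*p/r),np.cos(th)]); return (C+w*(z-C[2])/w[2]).round(1)
for n,a in dict(button=(340,178,71),lev_l_top=(345,40,93),slotL_in=(341,110,48),slotR_in=(339,233,48),plateL=(464,87,52),plateR=(448,253,52),fl=(298,8,48),vialcap=(472,185,102),strip_fr=(375,20,48)).items(): print(n,bp(*a))
im=cv2.resize(d['image'][0:290,280:520],None,fx=2.6,fy=2.05*1.0) if 0 else cv2.resize(d['image'][0:290,280:520],None,fx=2,fy=2)
cv2.imwrite('pics/w1c.png',im)
```

```text
[483.5   1.2 382.4] 309.70691628693146 321.25264222870686 199.73881497036498
button [509.5 -70.2  71. ]
lev_l_top [499.9  66.1  93. ]
slotL_in [505.1  -0.8  48. ]
slotR_in [ 517.3 -141.5   48. ]
plateL [640.8  44.9  52. ]
plateR [ 659.5 -157.7   52. ]
fl [449.4 108.8  48. ]
vialcap [642.6 -56.7 102. ]
strip_fr [532.6 103.5  48. ]
```

View pics/w1c.png

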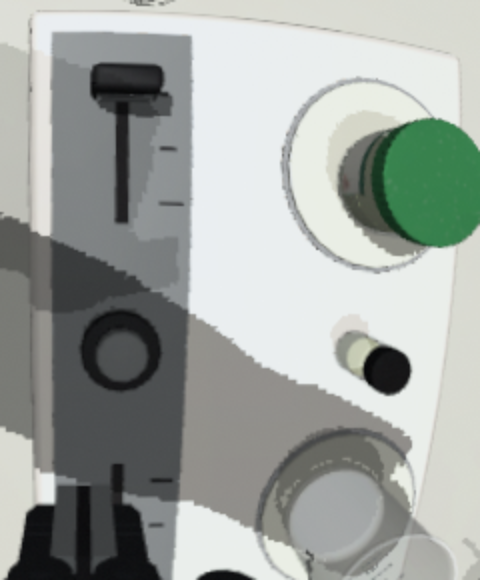

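```bash
cat >> h.py <<'E'
B=np.array([509.5,-70.5]); YW=0.088
def S(y,z,dx=0):  # point at stirrer x=-80+dx, y
    c,s=np.cos(YW),np.sin(YW); return [B[0]+c*dx-s*y,B[1]+s*dx+c*y,z]
E
python3 - <<'E'
from h import *
O=ori(YW,1)
robot.goto(S(-182,150),O)
d=shot('wrist','w2.png'); s=shot('side','s2.png')
cv2.imwrite('pics/s2c.png',cv2.resize(s['image'][140:300,230:430],None,fx=4,fy=3.75) if 0 else cv2.resize(s['image'][150:290,250:430],None,fx=4,fy=4))
print(robot.get_time_s(),robot.get_position(),robot.get_ft_force(),S(-140,75))
E
```

```text
5.55 [ 525.87008707 -250.51683742  151.30387455] [0.85862998 0.36830805 0.46803216] [np.float64(521.804105142404), np.float64(-209.95826973200502), 75]
```

View pics/w2.png

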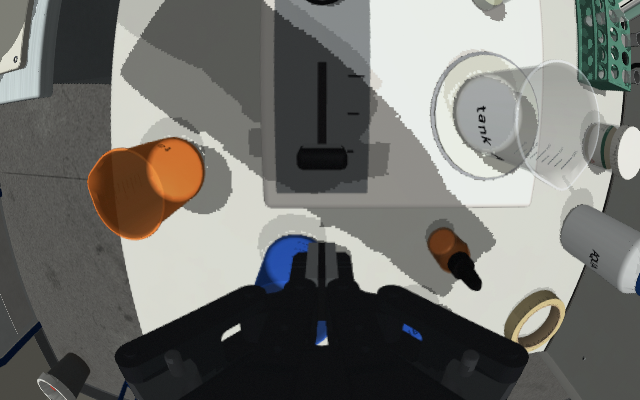

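View pics/s2c.png

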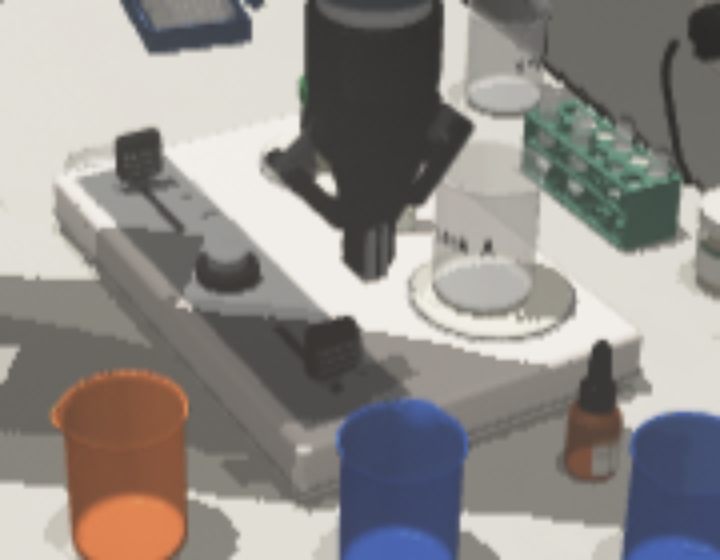

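Run:
```python
from h import *
d=robot.get_image('wrist')
f=200/np.tan(np.radians(d['fov_y'])/2);R=np.array(d['R']);t=np.array(d['t']);C=-R.T@t
p=np.array([322-d['cx'],154-d['cy']]);r=np.hypot(*p);th=r/f
w=R.T@np.array([*(np.sin(th)*p/r),np.cos(th)]); print('lever top',(C+w*(93-C[2])/w[2]).round(1))
P=lambda k:print(k,round(robot.get_time_s(),2),np.round(robot.get_position(),1),np.round(robot.get_ft_force(),1))
g=robot.move_straight(S(-182,64),velocity=80,guard=10);P(g)
if not g:
    g=robot.move_straight(S(-108,64),velocity=40,guard=18);P(g)
    if not g:
        g=robot.move_straight(S(-90,64),velocity=12,guard=15);P(g)
d=shot('side','s3.png');cv2.imwrite('pics/s3c.png',cv2.resize(d['image'][150:290,250:430],None,fx=4,fy=4))
```

```text
lever top [ 522.8 -205.7   93. ]
False 6.83 [ 525.8 -252.    64.5] [ 0.5  0.2 -0.3]
False 8.82 [ 519.  -178.1   63.9] [ 0.4 -0.6  0.5]
True 9.78 [ 518.2 -168.8   64. ] [ 0.1 -3.   2.4]
```

View pics/s3c.png

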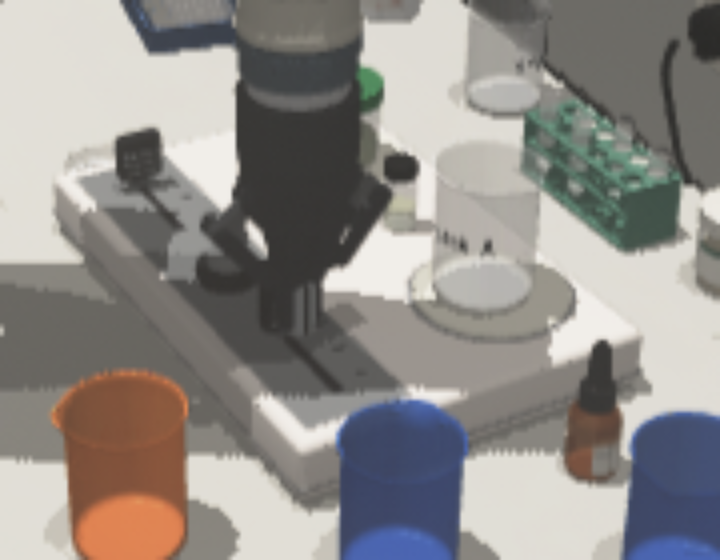

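The guard tripped at stirrer y of about -98.6, and I expected the stop at -98. Next I'll back off, lift and look.

Run:
```python
from h import *
robot.move_straight(S(-115,64),velocity=60)
robot.move_straight(S(-115,150),velocity=150)
d=shot('wrist','w4.png'); print(robot.get_time_s())
cv2.imwrite('pics/w4c.png',cv2.resize(d['image'][0:290,220:540],None,fx=2,fy=2))
```

```text
11.0333
```

View pics/w4c.png

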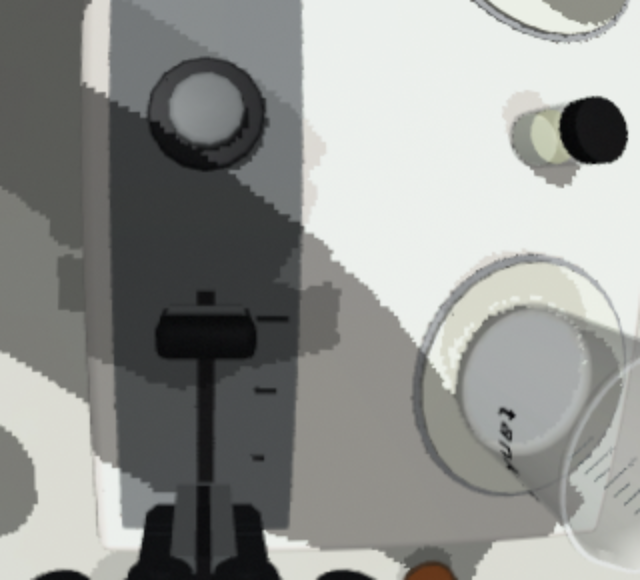

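Run:
```python
from h import *
d=robot.get_image('wrist')
f=200/np.tan(np.radians(d['fov_y'])/2);R=np.array(d['R']);t=np.array(d['t']);C=-R.T@t
def bp(u,v,z):
    p=np.array([u-d['cx'],v-d['cy']]);r=np.hypot(*p);th=r/f
    w=R.T@np.array([*(np.sin(th)*p/r),np.cos(th)]); X=C+w*(z-C[2])/w[2]
    e=X[:2]-B; c,s=np.cos(YW),np.sin(YW); return X.round(1),'stirrer dx,y',(c*e[0]+s*e[1]).round(1),(-s*e[0]+c*e[1]).round(1)
print('lever',bp(323,158,93),'button',bp(323,54,71))
P=lambda k:print(k,round(robot.get_time_s(),2),np.round(robot.get_position(),1),np.round(robot.get_ft_force(),1))
robot.goto(S(0,110),ori(YW,1));P('above')
g=robot.move_straight(S(0,76),velocity=60,guard=10);P(g)
if not g:
    g=robot.move_straight(S(0,61),velocity=15,guard=14);P(g)
    robot.hold(0.2);P('held')
    d=shot('side','s5.png')
    robot.move_straight(S(0,150),velocity=80);P('up')
```

```text
lever (array([ 516.7, -142.2,   93. ]), 'stirrer dx,y', np.float64(0.9), np.float64(-72.0)) button (array([510.6, -71.6,  71. ]), 'stirrer dx,y', np.float64(1.0), np.float64(-1.2))
above 11.64 [509.3 -69.7 109.5] [0.8 0.3 0.1]
False 12.36 [509.6 -70.6  76. ] [ 0.7  0.1 -0.5]
True 13.16 [509.7 -70.5  64. ] [-1.2  1.1  8.3]
held 13.36 [509.6 -70.5  64. ] [-2.2  1.   9.2]
up 14.64 [509.2 -70.4 149.5] [-0.5 -0.1  0.2]
```

Run:
```python
from h import *
robot.goto([420,-75,230],ori(YW,1))
d=shot('wrist','w6.png'); s=shot('side','s6.png'); print(robot.get_time_s())
a=cv2.imread('pics/side1.png')[160:280,255:415]; b=s['image'][160:280,255:415]
cv2.imwrite('pics/s6c.png',np.vstack([cv2.resize(b,None,fx=4,fy=4)]))
for l in ['beaker_glass_mid','sample_jar_1_mid','vial_0_mid','dropper_iodine_mid','petri_a_mid']:
    for r in robot.pinpoint('side',l)[:1]: print(l,world(s,r['at']).round(0))
```

```text
15.2917
beaker_glass_mid [ 371. -243.   49.]
sample_jar_1_mid [650.  39.  81.]
vial_0_mid [643. -57.  78.]
dropper_iodine_mid [ 663. -301.   47.]
petri_a_mid [505. 171.   7.]
```

View pics/w6.png

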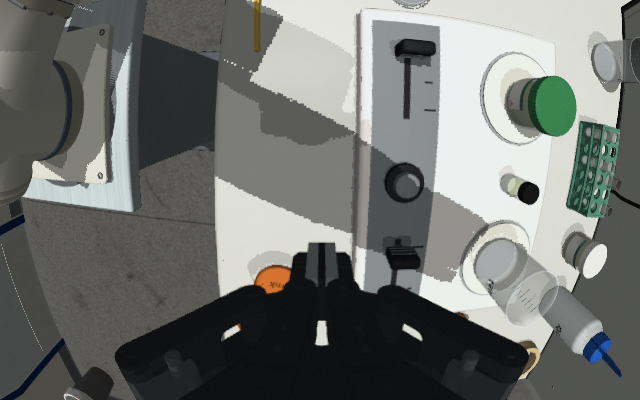

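View pics/s6c.png

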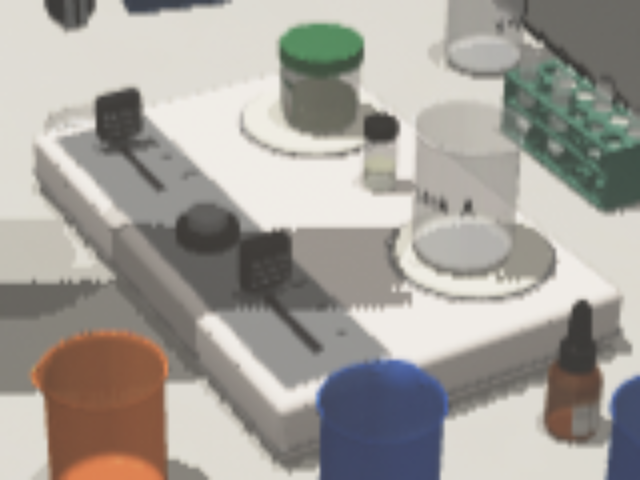

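The right lever is at the inner end (wrist 402,258), the button is up (404,183) and the left lever is still off (414,47). The beaker, jar, vial and dropper bottle look unmoved.

```bash
python3 -c "
from cell import robot
print(robot.hand_in(), robot.get_time_s())"
```

```text
the job is handed in; nothing more can be done
the job is handed in; nothing more can be done
```

I pushed the right lever to its second stop with closed fingers, pressed the start button once and let it come up, and handed the job in. The clear beaker stands on the right plate, so the right lever was the one to push. The last clock reading before hand-in was about 15.3 s of the 38 s allowed, and no verdict was given.

- **Lever:** the 15 N guard stopped the push about where I expected the inner stop. The last pictures show the lever at the inner end of its slot. My pixel estimate of its travel was about 64 mm, within error of 60 mm.
- **Button:** the fingers stopped about 7 mm below the nominal height of the cap and held there at about 9 N. The last pictures show the button up again.
- **Everything else:** the left lever is still off. The jar, vial, petri dish and dropper bottle were found within about 3 mm of where they started.
- **Disagreement:** the top network hit for the beaker in the last check was at (371, -243), probably the orange look-alike. I therefore judged the clear beaker from the picture only; it is upright on its plate and looks unmoved.

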